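# Test the lab bench's emergency-off button and bring the bench back on

### The job

Carry out the weekly test of the bench's emergency-off station with your fingertips: push the red mushroom button fully in until it stays latched down, then push its head round clockwise, as its white arrows show, until it springs back out, and let it turn back. Only once it is out again, press the green power-on button right in and let go of it. Do not force anything on the station, and leave the vial, the amber jar and the computer mouse where they are.

Things in the scene. Friction and masses are not known exactly. Their poses are not given: they have to be found in the camera images.
- station: emergency-off station screwed to the bench, immovable: grey box 84 x 190 mm (x short, y long), 56 mm high; origin at the centre of its underside, z up. On the lid's long centre line: red mushroom button at y = +48 mm on a yellow disc (radius 37 mm, its top 58 mm above the bench), flush white lamp at y = -12 mm, green button at y = -54 mm. A 37 mm high conduit elbow reaches to x = +77 mm
- stop_top (a point): centre of the top of the red mushroom head, on its axis; 94 mm above the bench when out, about 87 mm when latched; z up, turns with the head (x towards cutout_a, along the station's x when at rest). The head is a dome 60 mm across and 20 mm thick: 16 to 36 mm above the yellow disc when out, 8 mm lower when pressed right in; on a neck of radius 11 mm with a 6 mm high collar of radius 17 mm
- cutout_a (a point): middle of one of two opposite finger cut-outs in the mushroom's rim, 26 mm from its axis, 25 mm above the yellow disc when out; turns with the head. A cut-out is 74 degrees wide, about 33 mm, open above, below and outside; its floor is 21 mm from the axis, its two end walls are radial, 8 to 22 mm above the disc when pressed right in. A fingertip pushed sideways on an end wall turns the head
- cutout_b (a point): middle of the other finger cut-out, the same, on the opposite side of the head (across the two floors the head is only 42 mm wide)
- stop_push (a joint): how far the red button is pressed in, m: 0 out, 0.008 hard stop. It takes 10 to 12 N to push in; past half way it snaps down by itself and stays latched at about 0.007 when let go. It comes back out only when the head is twisted
- stop_twist (a joint): how far the red head is turned, rad, clockwise seen from above is positive: 0 at rest, 0.85 hard stop. Light return spring (about 0.02 to 0.04 N m), so it goes back to 0 when left free. With the button latched, turning it takes up to about 0.1 N m and the button springs out at about 0.5 to 0.65
- power_top (a point): centre of the top of the green power-on button, 77 mm above the bench: a round cap, radius 13 mm, standing 9 mm above a steel bezel of radius 21 mm; pressed straight down
- power (a joint): how far the green button is pressed, m: 0 out, 0.005 hard stop, reached with about 6 N; springs back
- vial: bystander: clear glass vial with blue cap, radius 12 mm, 55 mm high, loose and upright; origin at the centre of its underside
- amber: bystander: amber glass jar with white cap, radius 19 mm, 75 mm high, loose and upright; origin at the centre of its underside
- mouse: bystander: black computer mouse, 104 x 60 mm and 35 mm high, loose; origin at the centre of its underside, x along its length

How it is judged:
By the outcome, as a careful person would: the job done as asked, in the order asked, and still so for the second after the job is handed in, with the robot touching nothing.
It also fails if it takes over 58 s, if anything falls off the work surface, if the arm or the gripper's body presses on something with over 40 N, if the wrist force passes 120 N, or if a joint passes its speed limit or range.

### The arm

A 6-joint arm with a two-finger parallel gripper is mounted at the origin on the work surface. World frame = base frame: x ahead of the robot, y to its left, z up, the work surface at z = 0. Lengths are in m, angles in rad, forces in N, time in s.
With the tool pointing down it reaches from about 0.375 to 0.975 m from the base axis. Payload 3.8 kg.
Tool frame: the origin (TCP) lies midway between the tips of the shut fingers; the grasp point (between the pads) lies 19 mm behind it; z points along the fingers, y is the direction in which the jaws open and shut (so a half turn about z gives the same grasp; the last joint's range is limited). The gripper opens to 85 mm and grips with 20 to 120 N. Pads are 22 mm wide; open, the fingers measure 114 mm over their backs; the gripper's body (76 mm by 85 mm) begins 54 mm behind the grasp point. The pads swing forward as they close: fully open they stand 13 mm farther back than shut.
Start: joints at [-1.265, 0.264, 1.604, -0, 1.274, -0.037], TCP at [0.227, -0.636, 0.231] pointing down, gripper open.
Joint ranges: [-2.63, 2.63], [-0.94, 2.18], [0.31, 2.57], [-1.31, 4.45], [0, 2.66], [-2.55, 2.55]. Speed limits (rad/s): [2.57, 2.57, 3.14, 3.14, 3.14, 3.14].

### API

Orientations are given as a rotation vector (axis times angle).
In Python, from workcell import bot gives the robot as it stands.
- The arm moves only by the tool drive_tool, never from a script. Its argument "steps" is a list of rows, each a list of 2 entries, a list of its own where there are three numbers: the shift along the tool's x, y, z in mm, then the turn about the tool's z in degrees. In form: [[[dx, dy, dz], twist], ...]. A call has 1 to 8 rows; each row shifts and turns the commanded pose from where the row before left it, along the tool's axes as they then stand; what a row does not reach is not made up. A row lasts 1/12 s, in which the tool goes at most 41.7 mm and 7.16 degrees, less where a joint would pass 70% of its speed; a pose out of reach is approached as far as the arm can. A call is refused whole if a number of a shift passes 41.7 or a number of a turn 7.16, either way. A call with a gripper value outside its range is refused whole. "jaw" is the opening, from 0 (shut) to 1 (fully open), set as the call begins (left out, the last holds). The fingers move at their own pace and stop on an object; "force" is the grip in N (left out, the last holds). Time passes only in rows, so rows that do not move let the fingers close. It gives the time, the measured TCP pose, the force and the opening at its end, in the units of the state.
- bot.read_state(): the state, without advancing time (a new reading comes with each control period).
- bot.read_camera(name): name is "scene" or "top" or "wrist"; returns the picture (384x512x3 uint8, red, green, blue); there is no depth.
- bot.camera_info(name): a dict with "fx", "fy", "cx", "cy" (pixels), "position" and "attitude" of the camera in the world. Camera axes: x right, y down, z forward; pixel columns grow to the right and rows downward; lengths in m; the calibration is good to about 2 mm. A picture is of the moment at which its call begins: read the wrist's pose just before it. camera_info takes no time and is no camera call; for the wrist camera it gives the pose at the moment of the call.
- bot.finish_job(): hands the job in, once; it reports no verdict.
The state is a dict: "time": time; "q": joint angles; "joint_vel": joint speeds; "joint_torque": joint torques, N m; "tool_pos": TCP position; "tcp_rot": TCP orientation; "wrist_force": force on the tool from outside, world axes, zero at the start; "torque": the same for the moment, N m; "width": opening from 0.0 (shut) to 1.0 (fully open).
Only numpy, scipy, OpenCV 4.12 (cv2) and the standard library are available. Lean on these libraries where they do the work, as an engineer would, in place of code of your own. Each camera call takes 0.05 s, during which the arm holds its last target.

## Working session

There is one attempt and no reset: what is moved stays moved. The work goes in short steps, Python scripts to look and compute and a tool call to move; the robot and the scene stay as the last step left them, time stands still between calls to the robot, and variables do not carry over. Pictures are saved under pics/ and viewed, and the job is handed in when it is done.

Besides the shell and the picture viewer there is one more tool, called after "Call:" as name(argument=value, ...), one argument or row to a line, values as JSON. drive_tool: Moves the arm, as the interface text tells. Its arguments: {"type":"object","properties":{"steps":{"type":"array","items":{"type":"array"}},"jaw":{"type":"number"},"force":{"type":"number"}},"required":["steps"]}

```bash
mkdir -p pics
python3 - <<'E'
from workcell import bot
import cv2
for n in ("scene","top"):
    i=bot.camera_info(n); print(n,i)
    cv2.imwrite(f"pics/{n}0.png",bot.read_camera(n)[:,:,::-1])
print(bot.read_state())
E
```

```text
scene {'fx': 477.94559563629184, 'fy': 477.94559563629184, 'cx': 243.66838141473266, 'cy': 190.25990443633114, 'position': array([ 1.16085062, -0.30839217,  0.64816193]), 'attitude': array([-2.0179585 , -1.13925   ,  0.56615996])}
top {'fx': 393.2326652467593, 'fy': 393.2326652467593, 'cx': 263.29232052189207, 'cy': 188.8425579428187, 'position': array([0.4407549 , 0.02533499, 0.86623563]), 'attitude': array([-2.11861385,  2.14454143, -0.09232025])}
{'time': 0.1, 'q': array([-1.26489731e+00,  2.64705538e-01,  1.60524950e+00,  4.24404116e-06,
        1.27370583e+00, -3.69023590e-02]), 'joint_vel': array([-0.00142471, -0.00017888, -0.00392563, -0.00074672, -0.00033016,
        0.00069676]), 'joint_torque': array([-5.03190095e-04, -5.16705751e+01, -3.68593168e+01, -2.12027417e-04,
        6.25982400e-03, -2.34563430e-05]), 'tool_pos': array([ 0.22668247, -0.63508989,  0.23006133]), 'tcp_rot': array([-3.09353862e+00, -5.35486866e-01,  4.29040228e-04]), 'wrist_force': array([-0.04002731,  0.26295457, -0.22085564]), 'torque': array([0.04293513, 0.01797516, 0.0347666 ]), 'width': 1.0004953883215821}
```

View pics/scene0.png

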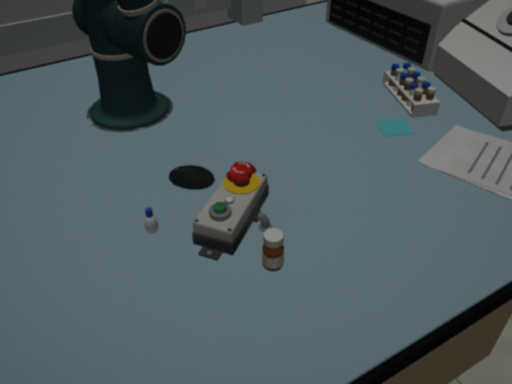

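View pics/top0.png

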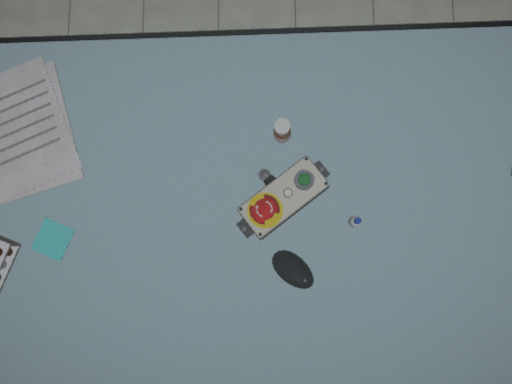

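```bash
cat > h.py <<'E'
import numpy as np
from scipy.spatial.transform import Rotation as R
def pix2w(info,u,v,z):
    d=R.from_rotvec(info['attitude']).apply([(u-info['cx'])/info['fx'],(v-info['cy'])/info['fy'],1])
    p=np.array(info['position']); return p+d*(z-p[2])/d[2]
def w2pix(info,P):
    c=R.from_rotvec(info['attitude']).inv().apply(np.atleast_2d(P)-info['position'])
    return np.c_[info['fx']*c[:,0]/c[:,2]+info['cx'],info['fy']*c[:,1]/c[:,2]+info['cy']]
E
python3 - <<'E'
import cv2
a=cv2.imread('pics/top0.png')[110:300,220:380]
cv2.imwrite('pics/topc.png',cv2.resize(a,None,fx=3.1,fy=3.1,interpolation=cv2.INTER_CUBIC))
a=cv2.imread('pics/scene0.png')[140:280,130:300]
cv2.imwrite('pics/scenec.png',cv2.resize(a,None,fx=4,fy=4,interpolation=cv2.INTER_CUBIC))
E
```

```text
(no output)
```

View pics/topc.png

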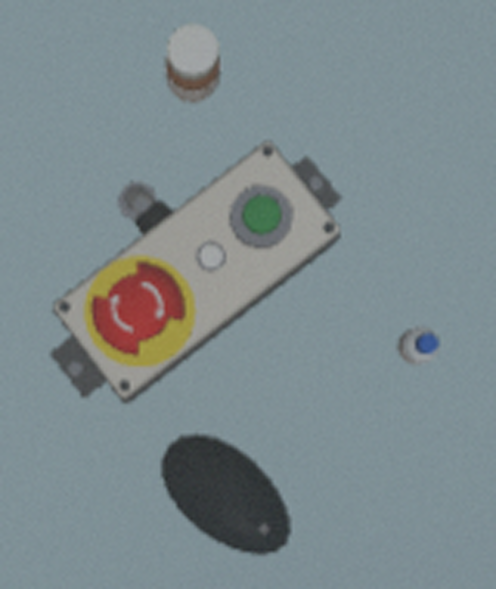

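View pics/scenec.png

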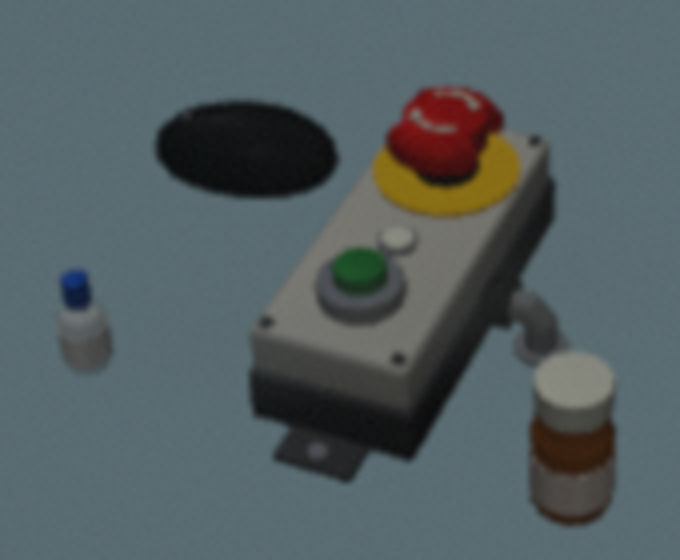

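```bash
cat > m.py <<'E'
from workcell import bot
from h import *
T=bot.camera_info('top');S=bot.camera_info('scene')
def t(x,y,z): return pix2w(T,220+(x+.5)/3.1-.5,110+(y+.5)/3.1-.5,z)
def s(x,y,z): return pix2w(S,130+x/4,140+y/4,z)
for n,x,y,z in [('disc',140,311,.058),('lamp',211,256,.056),('green',262,214,.077),('bezel',261,216,.066),('c1',267,143,.056),('c2',340,233,.056),('c3',125,400,.056),('c4',54,305,.056),('ambercap',192,49,.075),('vialcap',428,343,.055),('mouseN',200,436,.01),('mouseW',163,465,.015),('mouseS',258,552,.01),('red',138,308,.094)]:
    print(n,t(x,y,z).round(4))
print('scene')
for n,x,y,z in [('disc',447,160,.058),('lamp',397,239,.056),('green',360,264,.077),('ambercap',574,377,.075),('vialcap',75,278,.055)]:
    print(n,s(x,y,z).round(4))
# fit:
E
python3 m.py
```

```text
disc [0.5044 0.059  0.058 ]
lamp [0.5408 0.0112 0.056 ]
green [ 0.5654 -0.0221  0.077 ]
bezel [ 0.5658 -0.0221  0.066 ]
c1 [ 0.6171 -0.0278  0.056 ]
c2 [ 0.555  -0.0749  0.056 ]
c3 [0.4459 0.0696 0.056 ]
c4 [0.5093 0.1166 0.056 ]
ambercap [0.678  0.0218 0.075 ]
vialcap [ 0.4812 -0.1302  0.055 ]
mouseN [0.4209 0.0202 0.01  ]
mouseW [0.4015 0.046  0.015 ]
mouseS [ 0.3423 -0.0181  0.01  ]
red [0.5035 0.0588 0.094 ]
scene
disc [0.499  0.0651 0.058 ]
lamp [0.5373 0.0147 0.056 ]
green [ 0.5659 -0.0197  0.077 ]
ambercap [0.6769 0.024  0.075 ]
vialcap [ 0.4808 -0.1278  0.055 ]
```

```bash
cat > plan.py <<'E'
import sys
from workcell import bot
from h import *
def plan(P,yaw=None):
    s=bot.read_state(); r=R.from_rotvec(s['tcp_rot']); y=r.as_matrix()[:,1]
    a=np.degrees(np.arctan2(y[1],y[0]))
    print('t',s['time'].__round__(2),'pos',(s['tool_pos']*1e3).round(1),'yaw_y',a.round(2),'tilt',np.degrees(np.arccos(-r.as_matrix()[2,2])).round(2),'q',s['q'].round(3),'w',round(s['width'],3),'F',s['wrist_force'].round(1))
    d=r.inv().apply(np.array(P)-s['tool_pos'])*1e3
    print('tool shift mm',d.round(1))
    if yaw is not None:
        t=-(yaw-a); t=(t+90)%180-90; print('twist(+cw) deg',t.round(2),'alt',(t-180*np.sign(t)).round(1))
if __name__=='__main__':
    v=[float(x) for x in sys.argv[1:]]
    plan(np.array(v[:3])/1e3, v[3] if len(v)>3 else None)
E
python3 plan.py 504 59 180 37.2
python3 - <<'E'
from workcell import bot
import cv2
print(bot.camera_info('wrist'))
cv2.imwrite("pics/w0.png",bot.read_camera('wrist')[:,:,::-1])
E
```

```text
t 0.1 pos [ 226.7 -635.1  230.1] yaw_y -70.36 tilt 0.12 q [-1.265  0.265  1.605  0.     1.274 -0.037] w 1.0 F [-0.   0.3 -0.2]
tool shift mm [ 494.5 -560.4   51.3]
twist(+cw) deg 72.44 alt -107.6
{'fx': 298.96894233625216, 'fy': 298.96894233625216, 'cx': 258.4942089743225, 'cy': 192.1142959433377, 'position': array([ 0.30014781, -0.60919425,  0.37212131]), 'attitude': array([ 2.35516674, -1.65925987, -0.25846456])}
```

View pics/w0.png

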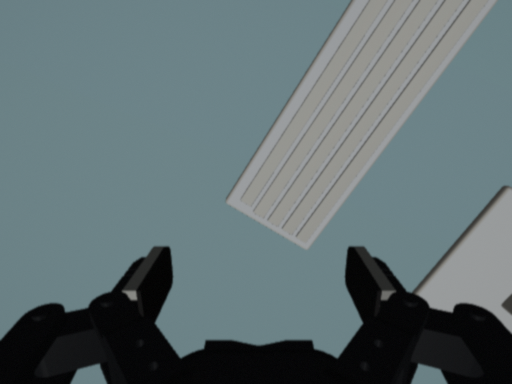

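Call:
drive_tool(
  steps=[
    [[0,0,0],-7],
    [[0,0,0],-7],
    [[0,0,0],-7],
    [[0,0,0],-7],
    [[0,0,0],-7],
    [[0,0,0],-7],
    [[0,0,0],-7],
    [[0,0,0],-7],
  ],
  jaw=0,
  force=30,
)

```text
time: 0.82
tool_pos: [0.2268, -0.6354, 0.2307]
tcp_rot: [-2.475, -1.933, -0.001]
wrist_force: [0.5, -0.4, 0.4]
width: -0.0
```

Call:
drive_tool(
  steps=[
    [[0,0,0],-7],
    [[0,0,0],-7],
    [[0,0,0],-7],
    [[0,0,0],-7],
    [[0,0,0],-7],
    [[0,0,0],-7],
    [[0,0,0],-7],
    [[0,0,0],-2.6],
  ],
)

```text
time: 1.48
tool_pos: [0.2268, -0.6354, 0.2307]
tcp_rot: [-1.388, -2.818, -0.001]
wrist_force: [-0.3, -0.2, 0.1]
width: -0.004
```

```bash
python3 plan.py 480 40 200 37.2
```

```text
t 1.48 pos [ 226.8 -635.4  230.7] yaw_y 37.56 tilt 0.06 q [-1.265  0.264  1.605 -0.     1.274 -1.92 ] w -0.004 F [-0.3 -0.2  0.1]
tool shift mm [381.1 612.4  31.3]
twist(+cw) deg 0.36 alt -179.6
```

Call:
drive_tool(
  steps=[
    [[20,32,2],0],
    [[20,32,2],0],
    [[20,32,2],0],
    [[20,32,2],0],
    [[20,32,2],0],
    [[20,32,2],0],
    [[20,32,2],0],
    [[20,32,2],0],
  ],
)

```text
time: 2.15
tool_pos: [0.3339, -0.3515, 0.2149]
tcp_rot: [-1.396, -2.814, -0.0]
wrist_force: [1.2, -0.3, -0.5]
width: -0.002
```

Call:
drive_tool(
  steps=[
    [[20,32,2],0],
    [[20,32,2],0],
    [[20,32,2],0],
    [[20,32,2],0],
    [[20,32,2],0],
    [[20,32,2],0],
    [[20,32,2],0],
    [[20,32,2],0],
  ],
)

```text
time: 2.82
tool_pos: [0.4409, -0.0693, 0.1992]
tcp_rot: [1.396, 2.814, 0.0]
wrist_force: [0.1, -0.1, -0.4]
width: -0.001
```

Call:
drive_tool(
  steps=[
    [[20,32,0],0],
    [[10,32,0],0],
    [[0,20,0],0],
    [[0,0,0],0],
    [[0,0,0],0],
  ],
)

```text
time: 3.23
tool_pos: [0.4896, 0.0044, 0.1989]
tcp_rot: [-1.392, -2.815, 0.001]
wrist_force: [-0.7, 0.4, -1.0]
width: 0.003
```

```bash
python3 plan.py 504 59 200 37.2
python3 - <<'E'
from workcell import bot
import cv2
print(bot.camera_info('wrist'))
cv2.imwrite("pics/w1.png",bot.read_camera('wrist')[:,:,::-1])
E
```

```text
t 3.23 pos [489.6   4.4 198.9] yaw_y 37.38 tilt 0.07 q [-0.042 -0.066  2.026 -0.     1.183 -0.694] w 0.003 F [-0.7  0.4 -1. ]
tool shift mm [34.7 44.6 -1.1]
twist(+cw) deg 0.18 alt -179.8
{'fx': 298.96894233625216, 'fy': 298.96894233625216, 'cx': 258.4942089743225, 'cy': 192.1142959433377, 'position': array([0.44366529, 0.06592404, 0.34101346]), 'attitude': array([2.69775196, 0.913104  , 0.13904727])}
```

View pics/w1.png

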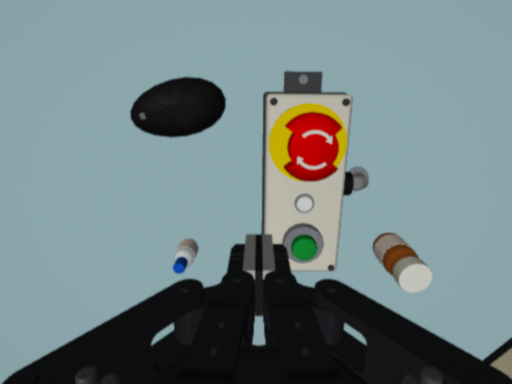

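Run:
```python
import cv2
a=cv2.imread('pics/w1.png')[60:280,225:385]
cv2.imwrite('pics/w1c.png',cv2.resize(a,None,fx=2.7,fy=2.7,interpolation=cv2.INTER_CUBIC)) if 0 else cv2.imwrite('pics/w1c.png',cv2.resize(a[:145],None,fx=4,fy=4,interpolation=cv2.INTER_CUBIC))
cv2.imwrite('pics/w1d.png',cv2.resize(a[120:],None,fx=4,fy=4,interpolation=cv2.INTER_CUBIC))
```

```text
(no output)
```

View pics/w1c.png

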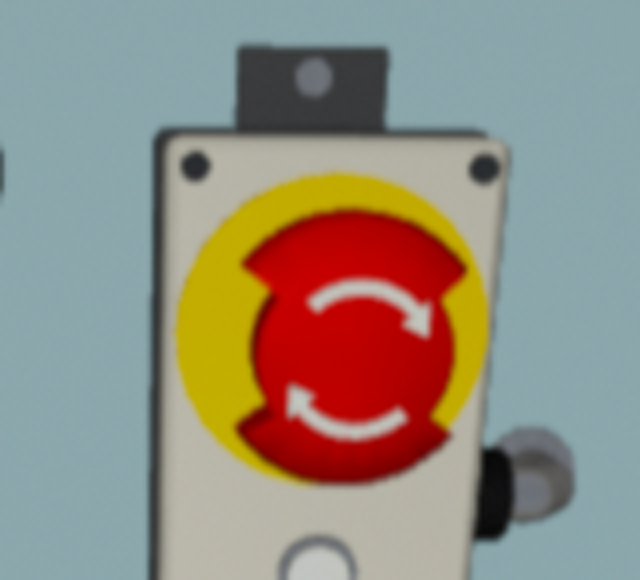

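View pics/w1d.png

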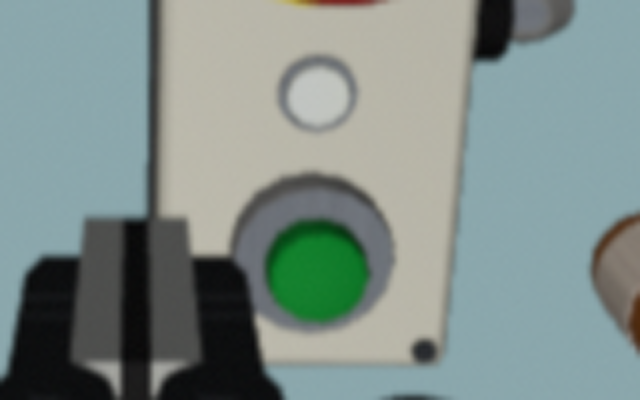

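```bash
cat > m2.py <<'E'
from workcell import bot
from h import *
from scipy.optimize import least_squares
W=dict(fx=298.96894233625216,fy=298.96894233625216,cx=258.4942089743225,cy=192.1142959433377,position=np.array([0.44366529,0.06592404,0.34101346]),attitude=np.array([2.69775196,0.913104,0.13904727]))
T=bot.camera_info('top');S=bot.camera_info('scene')
c=lambda x,y:(225+(x+.5)/4-.5,60+(y+.5)/4-.5)
d=lambda x,y:(225+(x+.5)/4-.5,180+(y+.5)/4-.5)
t=lambda x,y:(220+(x+.5)/3.1-.5,110+(y+.5)/3.1-.5)
s=lambda x,y:(130+(x+.5)/4-.5,140+(y+.5)/4-.5)
obs=[(W,c(333,331),(0,.048,.058)),(W,d(317,92),(0,-.012,.056)),(W,d(318,272),(0,-.054,.077)),
(T,t(140,311),(0,.048,.058)),(T,t(211,256),(0,-.012,.056)),(T,t(262,214),(0,-.054,.077)),
(S,s(397,239),(0,-.012,.056)),(S,s(360,264),(0,-.054,.077))]
def f(p,o=obs):
    r=[]
    for I,uv,m in o:
        cc,ss=np.cos(p[2]),np.sin(p[2])
        P=[p[0]+cc*m[0]-ss*m[1],p[1]+ss*m[0]+cc*m[1],m[2]]
        r+=list((w2pix(I,P)[0]-uv)/I['fx']*np.linalg.norm(np.array(P)-I['position'])*1e3)
    return np.array(r)
def pt(p,m): return np.array([p[0]-np.sin(p[2])*m,p[1]+np.cos(p[2])*m])
for nm,o in [('all',obs),('W',obs[:3]),('T',obs[3:6])]:
    z=least_squares(f,[.53,.02,.65],args=(o,),loss='linear')
    print(nm,(z.x[:2]*1e3).round(1),np.degrees(z.x[2]).round(2),'red',pt(z.x,.048).round(4),'green',pt(z.x,-.054).round(4)); print(z.fun.reshape(-1,2).round(1).tolist())
E
python3 m2.py
```

```text
all [533.   22.5] 36.76 red [0.5042 0.0609] green [ 0.5653 -0.0208]
[[-1.2, 0.6], [-1.1, -0.4], [-0.7, 1.9], [-1.9, 0.2], [-1.6, 0.7], [-1.3, 0.1], [0.5, 2.9], [-0.6, 0.7]]
W [533.3  23.6] 36.5 red [0.5047 0.0622] green [ 0.5654 -0.0198]
[[0.1, -0.2], [-0.1, -1.1], [0.1, 1.3]]
T [533.3  20.9] 36.93 red [0.5044 0.0592] green [ 0.5657 -0.0223]
[[-0.2, 0.0], [-0.0, 0.3], [0.2, -0.4]]
```

```bash
python3 plan.py 504.5 61 105 36.7
```

```text
t 3.28 pos [489.    3.6 198.8] yaw_y 37.3 tilt 0.09 q [-0.043 -0.067  2.027 -0.     1.183 -0.694] w 0.004 F [-0.9 -0.5 -0.7]
tool shift mm [36.2 47.2 93.8]
twist(+cw) deg 0.6 alt -179.4
```

Call:
drive_tool(
  steps=[
    [[18,24,0],0.6],
    [[18,23,0],0],
    [[0,0,30],0],
    [[0,0,30],0],
    [[0,0,30],0],
    [[0,0,0],0],
    [[0,0,0],0],
  ],
)

```text
time: 3.87
tool_pos: [0.5029, 0.0594, 0.1076]
tcp_rot: [-1.411, -2.802, 0.005]
wrist_force: [0.7, 0.1, 0.9]
width: 0.0
```

```bash
python3 plan.py 504.5 61 94 36.7
python3 - <<'E'
from workcell import bot
import cv2
cv2.imwrite("pics/w2.png",bot.read_camera('wrist')[:,:,::-1])
E
```

```text
t 3.87 pos [502.9  59.4 107.6] yaw_y 36.55 tilt 0.31 q [ 0.069  0.063  2.079 -0.     1.005 -0.569] w 0.0 F [0.7 0.1 0.9]
tool shift mm [ 0.3  2.3 13.6]
twist(+cw) deg -0.15 alt 179.9
```

View pics/w2.png

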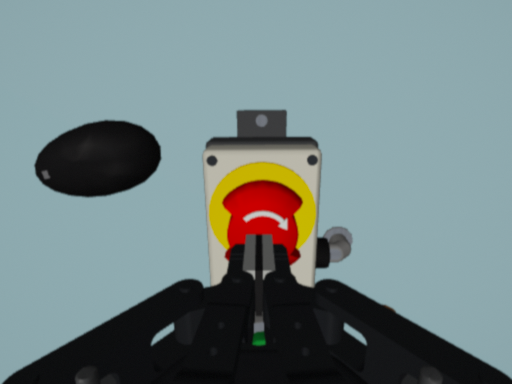

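Call:
drive_tool(
  steps=[
    [[0,2.3,5],0],
    [[0,0,5],0],
    [[0,0,3],0],
    [[0,0,2],0],
    [[0,0,2],0],
    [[0,0,0],0],
  ],
)

```text
time: 4.42
tool_pos: [0.508, 0.062, 0.0934]
tcp_rot: [1.41, 2.806, 0.001]
wrist_force: [-1.9, -0.4, 8.7]
width: -0.001
```

Call:
drive_tool(
  steps=[
    [[0,0,1],0],
    [[0,0,1],0],
    [[0,0,0],0],
  ],
)

```text
time: 4.67
tool_pos: [0.508, 0.0621, 0.0917]
tcp_rot: [1.41, 2.806, 0.001]
wrist_force: [-2.2, -0.5, 7.3]
width: 0.003
```

Call:
drive_tool(
  steps=[
    [[0,0,1],0],
    [[0,0,1],0],
    [[0,0,1],0],
    [[0,0,0],0],
  ],
)

```text
time: 5.0
tool_pos: [0.5073, 0.062, 0.087]
tcp_rot: [1.41, 2.807, 0.0]
wrist_force: [1.0, 0.1, 1.1]
width: -0.003
```

Call:
drive_tool(
  steps=[
    [[0,0,1],0],
    [[0,0,0],0],
  ],
)

```text
time: 5.17
tool_pos: [0.5074, 0.062, 0.0867]
tcp_rot: [-1.411, -2.807, -0.0]
wrist_force: [-1.0, 0.3, 4.4]
width: 0.001
```

Call:
drive_tool(
  steps=[
    [[0,0,1],0],
    [[0,0,0],0],
  ],
)

```text
time: 5.33
tool_pos: [0.5075, 0.062, 0.0864]
tcp_rot: [-1.411, -2.807, 0.0]
wrist_force: [-3.8, 0.4, 9.7]
width: -0.001
```

Call:
drive_tool(
  steps=[
    [[0,0,0.6],0],
    [[0,0,0],0],
  ],
)

```text
time: 5.5
tool_pos: [0.5076, 0.0621, 0.0863]
tcp_rot: [1.41, 2.807, 0.0]
wrist_force: [-5.5, -1.0, 11.3]
width: -0.0
```

Call:
drive_tool(
  steps=[
    [[0,0,-10],0],
    [[0,0,-25],0],
    [[0,0,-25],0],
    [[0,0,0],0],
    [[0,0,0],0],
    [[0,0,0],0],
  ],
  jaw=0.62,
)

```text
time: 6.0
tool_pos: [0.507, 0.0619, 0.1444]
tcp_rot: [-1.41, -2.807, 0.0]
wrist_force: [0.0, -0.2, 0.4]
width: 0.62
```

```bash
python3 plan.py 504.5 61 94 36.7
python3 - <<'E'
from workcell import bot
import cv2
i=bot.camera_info('wrist');print(i)
a=bot.read_camera('wrist')[:,:,::-1]
cv2.imwrite("pics/w3.png",cv2.resize(a,None,fx=1.5,fy=1.5,interpolation=cv2.INTER_CUBIC))
E
```

```text
t 6.0 pos [507.   61.9 144.4] yaw_y 36.64 tilt 0.02 q [ 0.073  0.026  2.042 -0.     1.073 -0.567] w 0.62 F [ 0.  -0.2  0.4]
tool shift mm [ 0.7 -2.6 50.4]
twist(+cw) deg -0.06 alt 179.9
{'fx': 298.96894233625216, 'fy': 298.96894233625216, 'cx': 258.4942089743225, 'cy': 192.1142959433377, 'position': array([0.46174687, 0.12410094, 0.28642479]), 'attitude': array([2.70305767, 0.89547434, 0.13741276])}
```

View pics/w3.png

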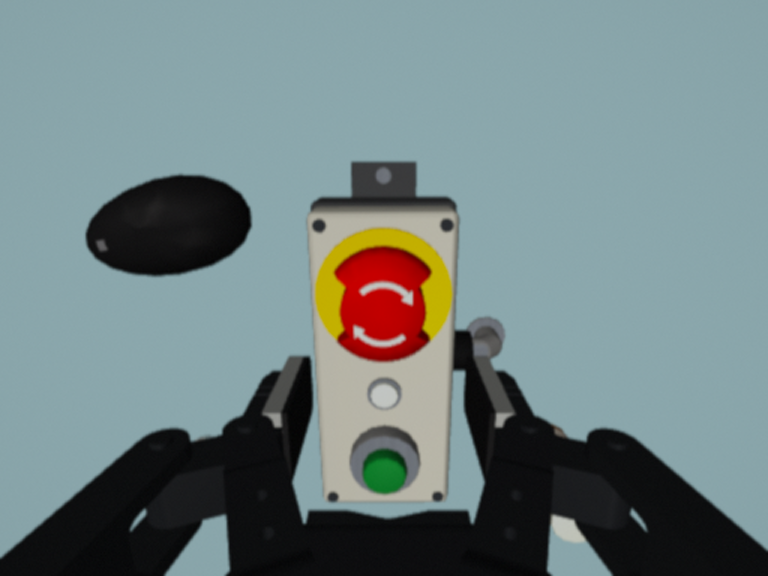

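Run:
```python
from h import *
W=dict(fx=298.96894233625216,fy=298.96894233625216,cx=258.4942089743225,cy=192.1142959433377,position=np.array([0.46174687,0.12410094,0.28642479]),attitude=np.array([2.70305767,0.89547434,0.13741276]))
g=lambda x,y,z: pix2w(W,(x+.5)/1.5-.5,(y+.5)/1.5-.5,z).round(4)
print(g(383.5,228,.058),g(315,294,.058),g(452,294,.058),'lamp',g(384,394,.056),'arrows',g(384,313,.086),'cap',g(385,471,.077),'headtop/bottom',g(383,247,.07),g(383,361,.07))
```

```text
[0.4835 0.0908 0.058 ] [0.4752 0.0402 0.058 ] [0.5342 0.0841 0.058 ] lamp [0.5418 0.0125 0.056 ] arrows [0.5053 0.0622 0.086 ] cap [ 0.5641 -0.0165  0.077 ] headtop/bottom [0.4878 0.0848 0.07  ] [0.5246 0.035  0.07  ]
```

Call:
drive_tool(
  steps=[
    [[0.9,-2,0],0],
    [[0,0,20],0],
    [[0,0,15],0],
    [[0,0,0],0],
    [[0,0,0],0],
  ],
  jaw=0.56,
)

```text
time: 6.47
tool_pos: [0.5032, 0.0613, 0.1078]
tcp_rot: [-1.409, -2.804, 0.004]
wrist_force: [0.3, 0.5, -0.0]
width: 0.562
```

```bash
python3 plan.py 505 61.5 66 36.7
python3 - <<'E'
from workcell import bot
import cv2
i=bot.camera_info('wrist');print(i)
a=bot.read_camera('wrist')[:,:,::-1]
cv2.imwrite("pics/w4.png",cv2.resize(a,None,fx=1.5,fy=1.5,interpolation=cv2.INTER_CUBIC))
E
```

```text
t 6.47 pos [503.2  61.3 107.8] yaw_y 36.64 tilt 0.26 q [ 0.072  0.063  2.079 -0.     1.004 -0.567] w 0.562 F [ 0.3  0.5 -0. ]
tool shift mm [-1.   1.7 41.8]
twist(+cw) deg -0.06 alt 179.9
{'fx': 298.96894233625216, 'fy': 298.96894233625216, 'cx': 258.4942089743225, 'cy': 192.1142959433377, 'position': array([0.4586116 , 0.12354254, 0.25006243]), 'attitude': array([2.70406881, 0.89659472, 0.13163131])}
```

View pics/w4.png

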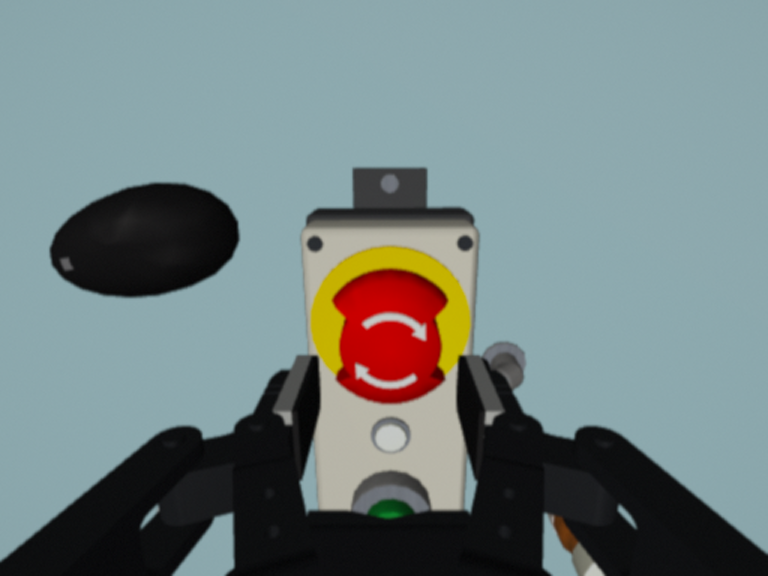

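Call:
drive_tool(
  steps=[
    [[0,0,0],0],
    [[0,0,8],0],
    [[0,0,6],0],
    [[0,0,0],0],
    [[0,0,0],0],
    [[0,0,0],0],
  ],
)

```text
time: 7.02
tool_pos: [0.5051, 0.0615, 0.0956]
tcp_rot: [-1.41, -2.807, 0.0]
wrist_force: [-0.4, 0.2, 0.7]
width: 0.564
```

```bash
python3 plan.py 505 61.5 66 36.7
python3 - <<'E'
from workcell import bot
import cv2
i=bot.camera_info('wrist');print(i)
a=bot.read_camera('wrist')[:,:,::-1]
cv2.imwrite("pics/w5.png",cv2.resize(a,None,fx=1.5,fy=1.5,interpolation=cv2.INTER_CUBIC))
E
```

```text
t 7.02 pos [505.1  61.5  95.6] yaw_y 36.64 tilt 0.01 q [ 0.072  0.079  2.087 -0.     0.975 -0.567] w 0.564 F [-0.4  0.2  0.7]
tool shift mm [ 0.1 -0.1 29.6]
twist(+cw) deg -0.06 alt 179.9
{'fx': 298.96894233625216, 'fy': 298.96894233625216, 'cx': 258.4942089743225, 'cy': 192.1142959433377, 'position': array([0.45985666, 0.12365343, 0.23768416]), 'attitude': array([2.703028  , 0.89541651, 0.13768412])}
```

View pics/w5.png

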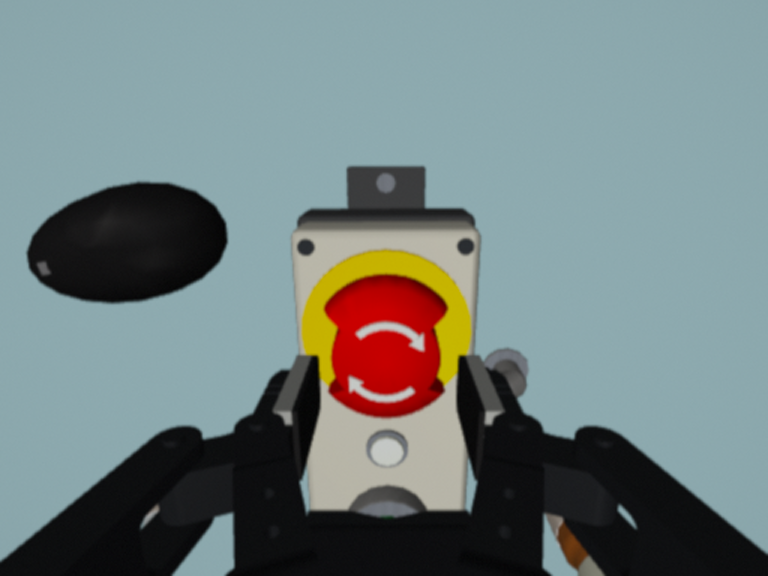

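Call:
drive_tool(
  steps=[
    [[0,0,5],0],
    [[0,0,5],0],
    [[0,0,4],0],
    [[0,0,0],0],
    [[0,0,0],0],
  ],
)

```text
time: 7.48
tool_pos: [0.5046, 0.0615, 0.081]
tcp_rot: [-1.41, -2.806, 0.001]
wrist_force: [0.6, 0.1, 0.9]
width: 0.561
```

Call:
drive_tool(
  steps=[
    [[0,0,4],0],
    [[0,0,4],0],
    [[0,0,4],0],
    [[0,0,3],0],
    [[0,0,0],0],
    [[0,0,0],0],
  ],
)

```text
time: 7.98
tool_pos: [0.5049, 0.0615, 0.0663]
tcp_rot: [-1.41, -2.807, 0.001]
wrist_force: [-0.5, -0.7, 0.1]
width: 0.563
```

```bash
python3 plan.py 505 61.5 66 36.7
python3 - <<'E'
from workcell import bot
import cv2
a=bot.read_camera('wrist')[:,:,::-1]
cv2.imwrite("pics/w6.png",cv2.resize(a,None,fx=1.5,fy=1.5,interpolation=cv2.INTER_CUBIC))
E
```

```text
t 7.98 pos [504.9  61.5  66.3] yaw_y 36.64 tilt 0.04 q [ 0.072  0.118  2.108 -0.     0.916 -0.567] w 0.563 F [-0.5 -0.7  0.1]
tool shift mm [-0.1  0.1  0.3]
twist(+cw) deg -0.06 alt 179.9
```

View pics/w6.png

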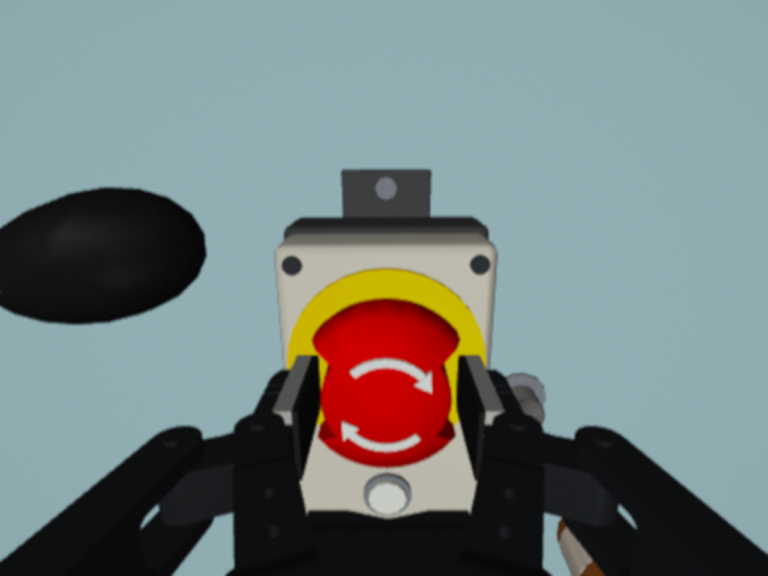

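Call:
drive_tool(
  steps=[
    [[0,0,0],4],
    [[0,0,0],4],
    [[0,0,0],4],
    [[0,0,0],4],
    [[0,0,0],4],
    [[0,0,0],0],
  ],
)

```text
time: 8.53
tool_pos: [0.5055, 0.0613, 0.0671]
tcp_rot: [1.878, 2.517, 0.0]
wrist_force: [-1.1, -2.1, 0.4]
width: 0.56
```

```bash
python3 plan.py 505 61.5 66 36.7
python3 - <<'E'
from workcell import bot
import cv2
print(bot.read_state()['torque'])
a=bot.read_camera('wrist')[:,:,::-1]
cv2.imwrite("pics/w7.png",cv2.resize(a,None,fx=1.5,fy=1.5,interpolation=cv2.INTER_CUBIC))
E
```

```text
t 8.53 pos [505.5  61.3  67.1] yaw_y 16.56 tilt 0.05 q [ 7.200e-02  1.170e-01  2.108e+00 -1.000e-03  9.160e-01 -2.170e-01] w 0.56 F [-1.1 -2.1  0.4]
tool shift mm [ 0.4 -0.4  1.1]
twist(+cw) deg -20.14 alt 159.9
[-0.19207897  0.0316961   0.02465502]
```

View pics/w7.png

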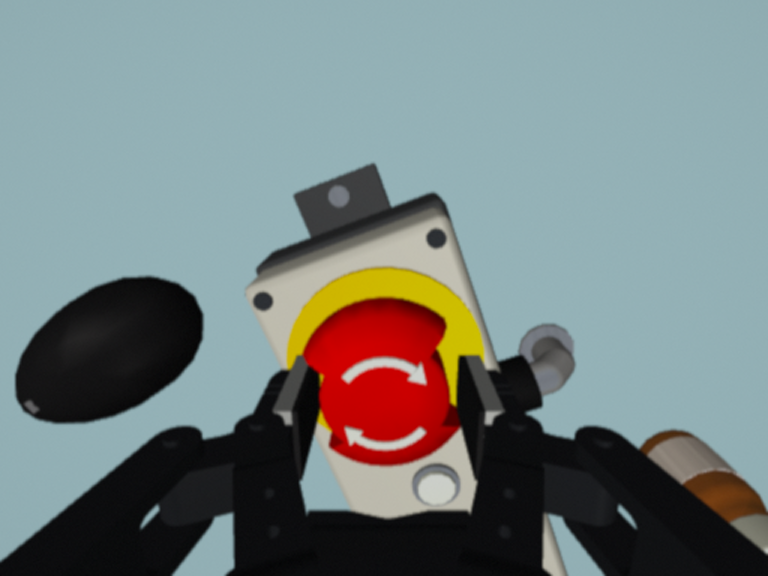

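Call:
drive_tool(
  steps=[
    [[0,0,0],4],
    [[0,0,0],4],
    [[0,0,0],4],
    [[0,0,0],4],
    [[0,0,0],0],
  ],
)

```text
time: 9.0
tool_pos: [0.5053, 0.061, 0.0671]
tcp_rot: [2.208, 2.234, -0.001]
wrist_force: [-1.2, -3.0, 1.6]
width: 0.558
```

Call:
drive_tool(
  steps=[
    [[0,0,0],3],
    [[0,0,0],3],
    [[0,0,0],0],
  ],
)

```text
time: 9.25
tool_pos: [0.5051, 0.0612, 0.0669]
tcp_rot: [2.321, 2.117, -0.001]
wrist_force: [-1.3, -2.5, 2.6]
width: 0.56
```

```bash
python3 plan.py 505 61.5 66 36.7
python3 - <<'E'
from workcell import bot
import cv2
print(bot.read_state()['torque'])
a=bot.read_camera('wrist')[:,:,::-1]
cv2.imwrite("pics/w8.png",cv2.resize(a,None,fx=1.5,fy=1.5,interpolation=cv2.INTER_CUBIC))
E
```

```text
t 9.25 pos [505.1  61.2  66.9] yaw_y -5.25 tilt 0.03 q [ 7.200e-02  1.170e-01  2.108e+00 -1.000e-03  9.170e-01  1.640e-01] w 0.56 F [-1.3 -2.5  2.6]
tool shift mm [ 0.3 -0.2  0.9]
twist(+cw) deg -41.95 alt 138.1
[-0.41955763  0.22007087  0.07117369]
```

View pics/w8.png

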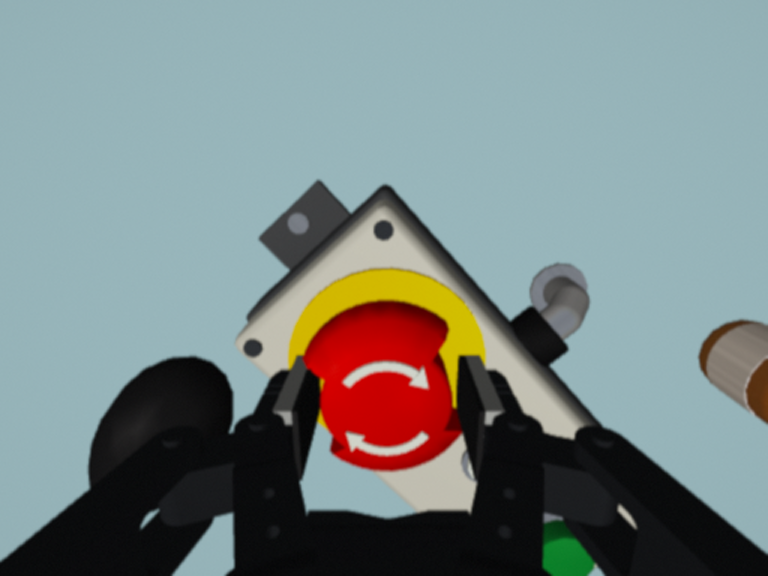

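Call:
drive_tool(
  steps=[
    [[0,0,0],3],
    [[0,0,0],0],
  ],
)

```text
time: 9.47
tool_pos: [0.5051, 0.0615, 0.0667]
tcp_rot: [-2.376, -2.055, -0.0]
wrist_force: [-1.2, -1.9, 1.8]
width: 0.562
```

Call:
drive_tool(
  steps=[
    [[0,0,0],3],
    [[0,0,0],0],
  ],
)

```text
time: 9.63
tool_pos: [0.5051, 0.0618, 0.0665]
tcp_rot: [-2.428, -1.993, -0.0]
wrist_force: [-0.9, -0.5, 0.8]
width: 0.56
```

```bash
python3 plan.py 505 61.5 66 36.7
python3 - <<'E'
from workcell import bot
import cv2
print(bot.read_state()['torque'])
a=bot.read_camera('wrist')[:,:,::-1]
cv2.imwrite("pics/w9.png",cv2.resize(a,None,fx=1.5,fy=1.5,interpolation=cv2.INTER_CUBIC))
E
```

```text
t 9.63 pos [505.1  61.8  66.5] yaw_y -11.26 tilt 0.03 q [7.200e-02 1.180e-01 2.108e+00 1.000e-03 9.160e-01 2.690e-01] w 0.56 F [-0.9 -0.5  0.8]
tool shift mm [-0.3 -0.1  0.5]
twist(+cw) deg -47.96 alt 132.0
[-0.13236662  0.06935067  0.05126658]
```

View pics/w9.png

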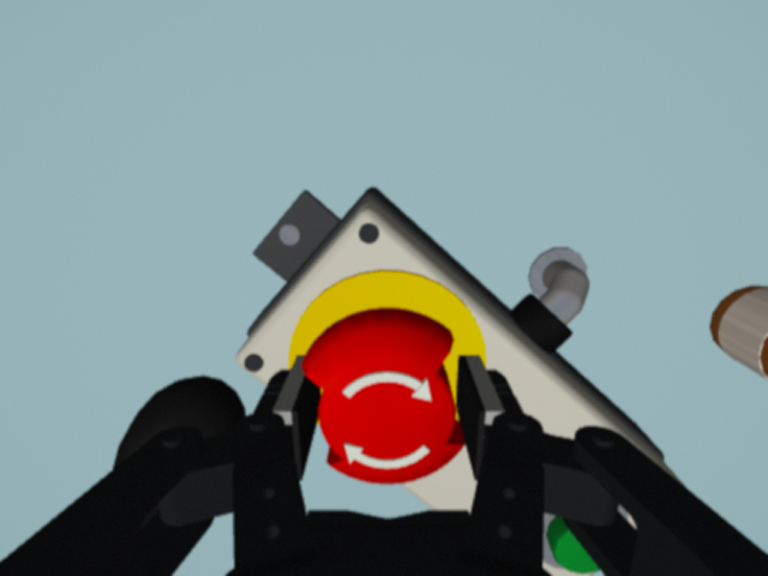

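Run:
```python
from h import *
from workcell import bot
i=bot.camera_info('wrist')
for z in (.087,.094): print(z,(w2pix(i,[.505,.0615,z])*1.5).round(1))
a=bot.read_camera('wrist')
import cv2
cv2.imwrite("pics/w10.png",cv2.resize(a[:,:,::-1],None,fx=1.5,fy=1.5,interpolation=cv2.INTER_CUBIC))
print(bot.read_state()['wrist_force'])
```

```text
0.087 [[385.3 408.8]]
0.094 [[385.2 422. ]]
[-1.51763044 -0.70056169  0.30769432]
```

Call:
drive_tool(
  steps=[
    [[0,0,0],-4],
    [[0,0,0],-6],
    [[0,0,0],-6],
    [[0,0,0],-6],
    [[0,0,0],-6],
    [[0,0,0],-6],
    [[0,0,0],0],
  ],
)

```text
time: 10.32
tool_pos: [0.5052, 0.0618, 0.0665]
tcp_rot: [-1.736, -2.618, -0.001]
wrist_force: [0.1, 0.0, -0.1]
width: 0.558
```

Call:
drive_tool(
  steps=[
    [[0,0,0],-5],
    [[0,0,0],-5],
    [[0,0,0],-4],
    [[0,0,0],0],
    [[0,0,0],0],
  ],
)

```text
time: 10.73
tool_pos: [0.5053, 0.0617, 0.0666]
tcp_rot: [1.415, 2.805, 0.001]
wrist_force: [-0.6, -0.6, -0.6]
width: 0.561
```

```bash
python3 plan.py 505 61.5 66 36.7
python3 - <<'E'
from workcell import bot
import cv2
print(bot.read_state()['torque'])
a=bot.read_camera('wrist')[:,:,::-1]
cv2.imwrite("pics/w11.png",cv2.resize(a,None,fx=1.5,fy=1.5,interpolation=cv2.INTER_CUBIC))
E
```

```text
t 10.73 pos [505.3  61.7  66.6] yaw_y 36.47 tilt 0.02 q [ 0.072  0.118  2.108  0.     0.916 -0.564] w 0.561 F [-0.6 -0.6 -0.6]
tool shift mm [-0.  -0.3  0.6]
twist(+cw) deg -0.23 alt 179.8
[-0.02237171  0.02031331  0.01505733]
```

View pics/w11.png

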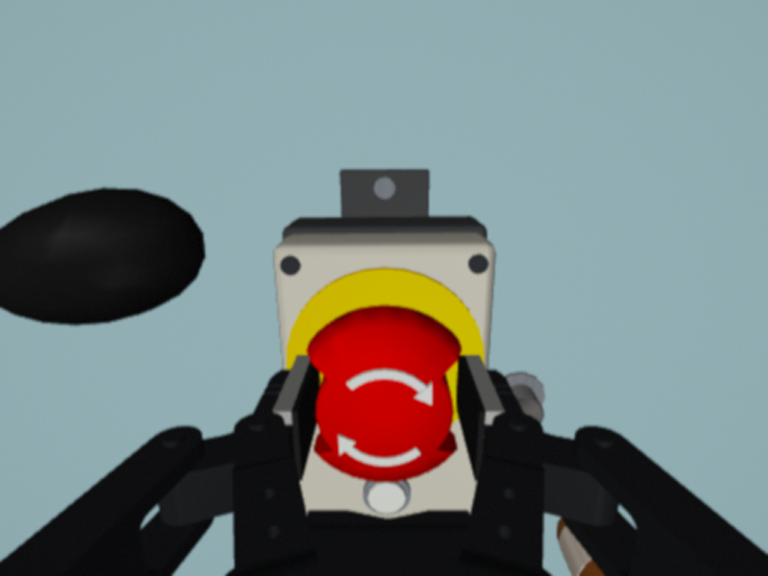

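Call:
drive_tool(
  steps=[
    [[0,0,-10],0],
    [[0,0,-15],0],
    [[0,0,-20],0],
    [[0,0,-20],0],
    [[-34,0,0],0],
    [[-34,0,0],0],
    [[-34,0,0],0],
    [[0,0,0],0],
  ],
)

```text
time: 11.45
tool_pos: [0.5703, -0.0244, 0.1337]
tcp_rot: [1.413, 2.799, 0.001]
wrist_force: [0.9, -0.5, -0.7]
width: 0.561
```

Call:
drive_tool(
  steps=[
    [[0,0,0],0],
    [[0,0,0],0],
    [[0,0,0],0],
    [[0,0,0],0],
  ],
  jaw=0,
)

```text
time: 11.78
tool_pos: [0.5652, -0.0194, 0.1316]
tcp_rot: [-1.409, -2.807, 0.0]
wrist_force: [-0.1, -0.4, 0.2]
width: 0.006
```

```bash
python3 plan.py 565.5 -20.7 90 36.7
python3 - <<'E'
from workcell import bot
import cv2
print(bot.camera_info('wrist'))
a=bot.read_camera('wrist')[:,:,::-1]
cv2.imwrite("pics/w12.png",cv2.resize(a,None,fx=1.5,fy=1.5,interpolation=cv2.INTER_CUBIC))
a=bot.read_camera('scene')[140:280,130:300,::-1]
cv2.imwrite("pics/s12.png",cv2.resize(a,None,fx=4,fy=4,interpolation=cv2.INTER_CUBIC))
E
```

```text
t 11.78 pos [565.2 -19.4 131.6] yaw_y 36.68 tilt 0.04 q [-0.079  0.143  1.942  0.     1.058 -0.719] w 0.006 F [-0.1 -0.4  0.2]
tool shift mm [-1.2 -0.5 41.6]
twist(+cw) deg -0.02 alt 180.0
{'fx': 298.96894233625216, 'fy': 298.96894233625216, 'cx': 258.4942089743225, 'cy': 192.1142959433377, 'position': array([0.51999179, 0.04263897, 0.27369271]), 'attitude': array([2.70313944, 0.8965854 , 0.1372898 ])}
```

View pics/w12.png

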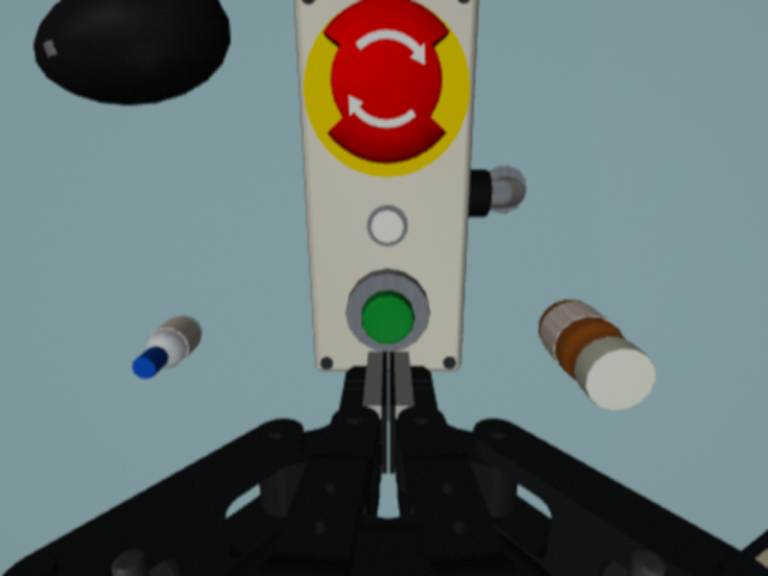

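View pics/s12.png

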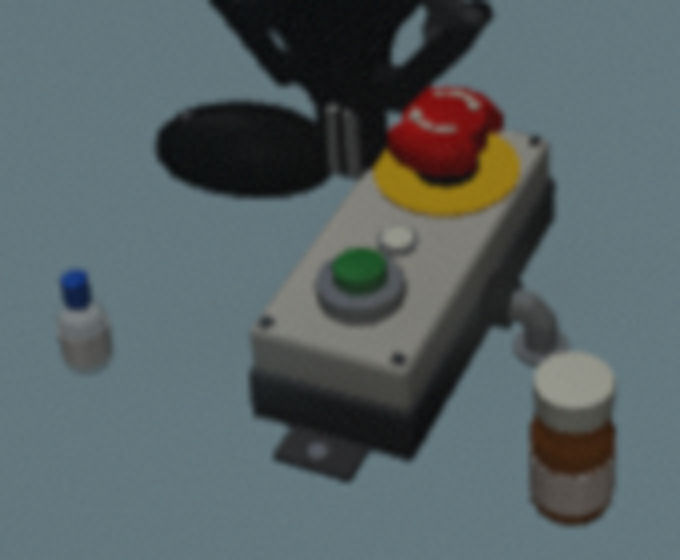

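Run:
```python
from workcell import bot
from h import *
W=bot.camera_info('wrist')
g=lambda x,y,z: pix2w(W,(x+.5)/1.5-.5,(y+.5)/1.5-.5,z).round(4)
print('cap',g(387.5,317,.077),'lamp',g(387.5,226,.056))
```

```text
cap [ 0.5655 -0.0187  0.077 ] lamp [0.5419 0.0128 0.056 ]
```

Call:
drive_tool(
  steps=[
    [[-0.5,0,15],0],
    [[0,0,15],0],
    [[0,0,10],0],
    [[0,0,6],0],
    [[0,0,4],0],
    [[0,0,0],0],
    [[0,0,0],0],
  ],
)

```text
time: 12.47
tool_pos: [0.5665, -0.0206, 0.0819]
tcp_rot: [1.41, 2.807, 0.0]
wrist_force: [0.5, 0.3, 0.7]
width: 0.001
```

Call:
drive_tool(
  steps=[
    [[0,0,2],0],
    [[0,0,2],0],
    [[0,0,2],0],
    [[0,0,0],0],
    [[0,0,0],0],
  ],
)

```text
time: 12.88
tool_pos: [0.5669, -0.0208, 0.0763]
tcp_rot: [1.41, 2.806, 0.001]
wrist_force: [0.5, 0.5, 3.2]
width: 0.002
```

Call:
drive_tool(
  steps=[
    [[0,0,1.5],0],
    [[0,0,1.5],0],
    [[0,0,0],0],
    [[0,0,0],0],
  ],
)

```text
time: 13.22
tool_pos: [0.567, -0.0208, 0.0732]
tcp_rot: [1.41, 2.806, 0.001]
wrist_force: [0.2, 0.3, 4.7]
width: -0.001
```

Call:
drive_tool(
  steps=[
    [[0,0,1],0],
    [[0,0,0.5],0],
    [[0,0,0],0],
    [[0,0,0],0],
  ],
)

```text
time: 13.55
tool_pos: [0.567, -0.0208, 0.0721]
tcp_rot: [1.41, 2.806, 0.001]
wrist_force: [-0.7, 1.0, 7.2]
width: 0.003
```

Call:
drive_tool(
  steps=[
    [[0,0,0.7],0],
    [[0,0,0],0],
    [[0,0,0],0],
  ],
)

```text
time: 13.8
tool_pos: [0.567, -0.0208, 0.072]
tcp_rot: [1.41, 2.806, 0.001]
wrist_force: [-2.0, 0.5, 10.7]
width: 0.001
```

Call:
drive_tool(
  steps=[
    [[0,0,0.5],0],
    [[0,0,0],0],
    [[0,0,0],0],
  ],
)

```text
time: 14.05
tool_pos: [0.567, -0.0208, 0.0719]
tcp_rot: [1.41, 2.806, 0.001]
wrist_force: [-4.1, -0.1, 14.2]
width: 0.003
```

Hard stop reached (z stays at 72 mm while the force rises). Letting go.

Call:
drive_tool(
  steps=[
    [[0,0,-5],0],
    [[0,0,-15],0],
    [[0,0,-30],0],
    [[0,0,-30],0],
    [[0,0,-20],0],
    [[0,0,0],0],
    [[0,0,0],0],
    [[0,0,0],0],
  ],
)

```text
time: 14.72
tool_pos: [0.5652, -0.0206, 0.1686]
tcp_rot: [-1.41, -2.805, 0.001]
wrist_force: [0.5, 0.1, -0.5]
width: 0.0
```

```bash
python3 plan.py 505 61.5 66 36.7
python3 - <<'E'
from workcell import bot
import cv2
a=bot.read_camera('wrist')[:,:,::-1]
cv2.imwrite("pics/w13.png",cv2.resize(a,None,fx=1.5,fy=1.5,interpolation=cv2.INTER_CUBIC))
a=bot.read_camera('scene')[140:280,130:300,::-1]
cv2.imwrite("pics/s13.png",cv2.resize(a,None,fx=4,fy=4,interpolation=cv2.INTER_CUBIC))
E
```

```text
t 14.72 pos [565.2 -20.6 168.6] yaw_y 36.64 tilt 0.14 q [-0.081  0.108  1.907  0.     1.129 -0.72 ] w 0.0 F [ 0.5  0.1 -0.5]
tool shift mm [101.7   0.9 102.7]
twist(+cw) deg -0.06 alt 179.9
```

View pics/w13.png

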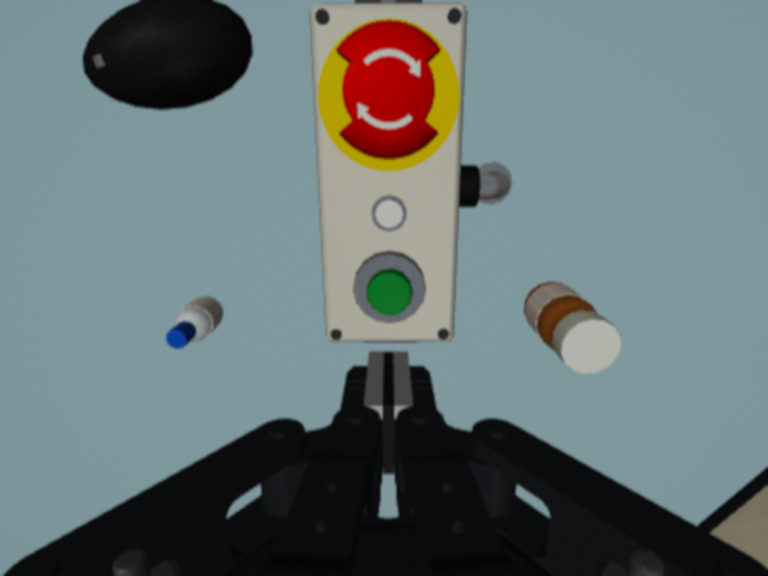

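View pics/s13.png

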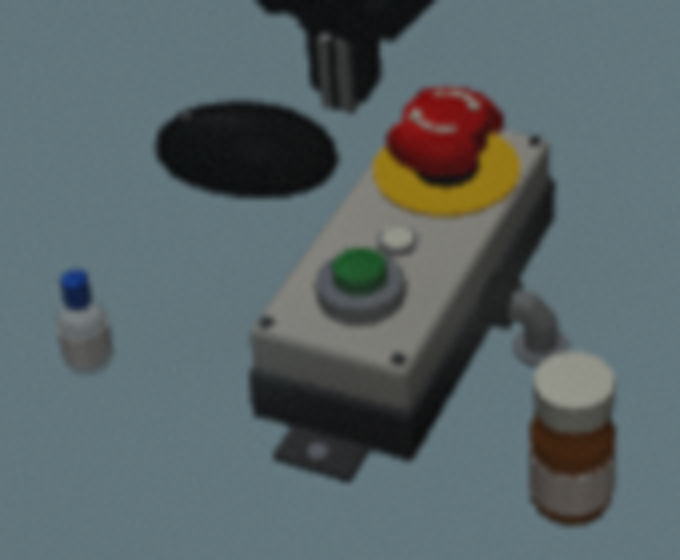

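Red head is out and at rest, green is out, and the vial, amber jar and mouse are at their starting pixels. The gripper is clear of everything.

```bash
python3 -c "
from workcell import bot
print(bot.finish_job())"
```

```text
the job is handed in; nothing more can be done
None
```

The weekly test is done in the order asked and handed in at about 15 s.

- **Red button, push:** I pressed it with shut fingertips. It snapped at about 87 mm and went to its stop at about 86 mm with 11 N. It stayed latched when released.
- **Red button, twist:** I set the open fingertips in the two cut-outs and turned the tool 48° clockwise. The head turned about 39° (an estimate, allowing about 9° of slack) and sprang out. I turned back with it and lifted clear. Pictures show the head out and its arrows back at rest.
- **Green button:** I pressed it to its stop, where the fingertips stayed at 72 mm as the force rose to 14 N, then released it.
- **Last checks:** The final wrist and scene pictures show both buttons out. The vial, jar and mouse appear exactly where they started, the gripper is clear of everything, and the wrist force is about 0.
- **Disagreements:** The top and wrist cameras differed by about 3 mm on the station's position, so I used a value between them. Presses landed 1–3 mm off centre, with no visible effect.

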